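Put the banded cups back on their own saucers

ROBOT

A 6-joint arm with a two-finger parallel gripper is mounted at the origin on the work surface. World frame = base frame: x ahead of the robot, y to its left, z up, the work surface at z = 0. Lengths are in m, angles in rad, forces in N, time in s.
With the tool pointing down it reaches from about 0.25 to 0.775 m from the base axis. Payload 8.9 kg.
Tool frame: the origin (TCP) lies midway between the tips of the shut fingers; the grasp point (between the pads) lies env.tcp_to_grasp behind it (env.tcp_to_grasp is the distance from the TCP to the grasp point, in m); z points along the fingers, y is the direction in which the jaws open and shut (so a half turn about z gives the same grasp; the last joint's range is limited). The gripper opens to 85 mm and grips with 20 to 120 N. Pads are 22 mm wide; open, the fingers measure 114 mm over their backs; the gripper's body (76 mm by 85 mm) begins 54 mm behind the grasp point. The pads swing forward as they close: fully open they stand 13 mm farther back than shut.
Start: joints at [-1.32, 0.291, -0.153, 1.127, 0, 1.431], TCP at [0.2, -0.486, 0.231] pointing down, gripper open.
Joint ranges: [-2.52, 2.52], [-0.91, 1.74], [-1.3, 1.37], [-1.96, 2.02], [-1.52, 1.47], [-3.14, 3.14]. Speed limits (rad/s): [2.22, 2.22, 2.79, 3.14, 3.14, 3.14].

INTERFACE

Orientations are given as [roll, pitch, yaw] about the fixed x, y, z axes, in that order (R = Rz(yaw) Ry(pitch) Rx(roll)).
In Python, from cell import sense, get_image, sign_off, env gives the robot as it stands.
- The arm moves only by the tool drive_tool, never from a script. Its arguments are lists of equal length, an entry for each row: "xyz": the shift along the tool's x, y, z normalised to -1 to 1, where 1 is 0.3 m, a list of three; "twist": the turn about the tool's z normalised to -1 to 1, where 1 is 90 degrees; "grip": the closure in counts, from 0 (fully open) to 255 (shut). A call has 1 to 12 rows; each row is the pose to reach, as a shift and turn from the pose commanded when the call began, along the tool's axes at that moment; what a row does not reach only later rows make up. A row lasts 1/10 s, in which the tool goes at most 50 mm and 8.59 degrees, less where a joint would pass 70% of its speed; a pose out of reach is approached as far as the arm can. A call with a number of a shift or a turn outside -1 to 1 is refused whole. A call with a gripper value outside its range is refused whole. The fingers move at their own pace and stop on an object; "squeeze" is the grip in N (left out, the last holds). Time passes only in rows, so rows that repeat a pose let the fingers close. It gives the time, the measured TCP pose, the force and the opening at its end, in the units of the state.
- sense(): the state, without advancing time (a new reading comes with each control period).
- get_image(name): name is "scene" or "top"; returns a dict with "frame" (480x640x3 uint8, red, green, blue), "range_z" (480x640 float32, m along the optical axis (not along the pixel's ray), 0 where there is no reading), "camera_matrix" (3x3 intrinsics, pixels), "extrinsics" (4x4, takes a point from camera to world coordinates). Camera axes: x right, y down, z forward; pixel columns grow to the right and rows downward; lengths in m; the calibration is good to about 2 mm. A picture is of the moment at which its call begins.
- sign_off(): hands the job in, once; it reports no verdict.
The state is a dict: "time": time; "qpos": joint angles; "qd": joint speeds; "effort": joint torques, N m; "tool_pos": TCP position; "tool_rot": TCP orientation; "wrist_force": force on the tool from outside, world axes, zero at the start; "ft_torque": the same for the moment, N m; "finger_gap": finger opening in m.
Only numpy, scipy, OpenCV 4.12 (cv2) and the standard library are available. Lean on these libraries where they do the work, as an engineer would, in place of code of your own. Each camera call takes 0.05 s, during which the arm holds its last target. There are 200 camera calls.

TASK

The four freshly banded cups have been mixed up: each stands on a saucer of another colour. Swap them round, with the empty cork mat as a free spot to use on the way, until every cup stands upright in the middle of the saucer whose ring has the colour of its own band. This is porcelain: set each cup down gently rather than dropping it, never tip one over, and leave the glass jar with the steel lid where it stands.

Things in the scene. Friction and masses are not known exactly. Their poses are not given: they have to be found in the camera images.
- cup_blue_mid (a point): White porcelain espresso cup without handle, with a blue band round its upper wall and rim and a blue floor inside. Round, open-topped, 64 mm high, 56 mm outer diameter from 20 mm above its foot up to the rim (straight wall, 4 mm thick), narrowing below to a foot 42 mm across; about 0.1 to 0.2 kg. This point is on its axis, half-way up (32 mm above its foot, 32 mm below its rim); z is up.
- cup_red_mid (a point): White porcelain espresso cup without handle, with a red band round its upper wall and rim and a red floor inside. Round, open-topped, 64 mm high, 56 mm outer diameter from 20 mm above its foot up to the rim (straight wall, 4 mm thick), narrowing below to a foot 42 mm across; about 0.1 to 0.2 kg. This point is on its axis, half-way up (32 mm above its foot, 32 mm below its rim); z is up.
- cup_yellow_mid (a point): White porcelain espresso cup without handle, with a yellow band round its upper wall and rim and a yellow floor inside. Round, open-topped, 64 mm high, 56 mm outer diameter from 20 mm above its foot up to the rim (straight wall, 4 mm thick), narrowing below to a foot 42 mm across; about 0.1 to 0.2 kg. This point is on its axis, half-way up (32 mm above its foot, 32 mm below its rim); z is up.
- cup_green_mid (a point): White porcelain espresso cup without handle, with a green band round its upper wall and rim and a green floor inside. Round, open-topped, 64 mm high, 56 mm outer diameter from 20 mm above its foot up to the rim (straight wall, 4 mm thick), narrowing below to a foot 42 mm across; about 0.1 to 0.2 kg. This point is on its axis, half-way up (32 mm above its foot, 32 mm below its rim); z is up.
- saucer_blue: White porcelain saucer with a wide blue ring near its edge (104 mm outside, 74 mm inside) round a plain white flat centre; 110 mm across, 8 mm high, stuck fast to the bench. Origin: centre of its underside, on the bench; the flat top where a cup stands is 8 mm above the origin. A cup of another colour stands in its middle at the start.
- saucer_red: White porcelain saucer with a wide red ring near its edge (104 mm outside, 74 mm inside) round a plain white flat centre; 110 mm across, 8 mm high, stuck fast to the bench. Origin: centre of its underside, on the bench; the flat top where a cup stands is 8 mm above the origin. A cup of another colour stands in its middle at the start.
- saucer_yellow: White porcelain saucer with a wide yellow ring near its edge (104 mm outside, 74 mm inside) round a plain white flat centre; 110 mm across, 8 mm high, stuck fast to the bench. Origin: centre of its underside, on the bench; the flat top where a cup stands is 8 mm above the origin. A cup of another colour stands in its middle at the start.
- saucer_green: White porcelain saucer with a wide green ring near its edge (104 mm outside, 74 mm inside) round a plain white flat centre; 110 mm across, 8 mm high, stuck fast to the bench. Origin: centre of its underside, on the bench; the flat top where a cup stands is 8 mm above the origin. A cup of another colour stands in its middle at the start.
- cork_mat: Plain round cork mat, 110 mm across, 8 mm thick, fixed to the bench, empty at the start: the free spot. Origin: centre of its underside; its flat top is 8 mm above.
- jar_mid (a point): Bystander: closed clear glass jar with a steel lid, 68 mm across, 100 mm high, at the right of the work. This point is on its axis, 50 mm above its foot. To be left alone.

How it is judged:
At the end, for the whole second after the job is handed in: Each cup stands upright (within 0.1 rad) and at rest on the saucer of its own colour, its axis within 15 mm of the saucer's centre; the jar is within 20 mm of where it began (horizontal distance between cup_blue_mid and saucer_blue below 0.015 m and height (world z) of cup_blue_mid between 0.035 and 0.046 m and angle between each of cup_blue_mid, cup_red_mid, cup_yellow_mid, cup_green_mid's own z axis and vertical below 0.1 rad and linear speed of each of cup_blue, cup_red, cup_yellow, cup_green below 0.02 m/s and horizontal distance between cup_red_mid and saucer_red below 0.015 m and height (world z) of cup_red_mid between 0.035 and 0.046 m and horizontal distance between cup_yellow_mid and saucer_yellow below 0.015 m and height (world z) of cup_yellow_mid between 0.035 and 0.046 m and horizontal distance between cup_green_mid and saucer_green below 0.015 m and height (world z) of cup_green_mid between 0.035 and 0.046 m and distance of jar_mid from where it was at the start of the episode below 0.02 m); the robot touches nothing.
It fails at once if a cup is dropped: it falls unheld at over 0.7 m/s (a fall of some 25 mm) ((linear speed of cup_blue above 0.7 m/s and contact force between cup_blue and the fingers below 0.05 N) or (linear speed of cup_red above 0.7 m/s and contact force between cup_red and the fingers below 0.05 N) or (linear speed of cup_yellow above 0.7 m/s and contact force between cup_yellow and the fingers below 0.05 N) or (linear speed of cup_green above 0.7 m/s and contact force between cup_green and the fingers below 0.05 N)).
It fails at once if a cup is tipped over (more than 50 degrees) (angle between any of cup_blue_mid, cup_red_mid, cup_yellow_mid, cup_green_mid's own z axis and vertical above 0.87 rad).
It fails at once if the jar is displaced by more than 20 mm (distance of jar_mid from where it was at the start of the episode above 0.02 m).
It also fails if it takes over 144 s, if anything falls off the work surface, if the arm or the gripper's body presses on something with over 40 N, if the wrist force passes 120 N, or if a joint passes its speed limit or range.

## Working session

There is one attempt and no reset: what is moved stays moved. The work goes in short steps, Python scripts to look and compute and a tool call to move; the robot and the scene stay as the last step left them, time stands still between calls to the robot, and variables do not carry over. Pictures are saved under pics/ and viewed, about 12 in all and at most 16, crops included, and the job is handed in when it is done.

Besides the shell and the picture viewer there is one more tool, called after "Emit:" by a JSON object that holds its "api" and its "payload", one argument or row to a line. drive_tool: Moves the arm, as the interface text tells. Scaled input: -1 to 1 covers 0.3 m each way for a shift and 90 degrees each way for a turn. Its arguments: {"type":"object","properties":{"xyz":{"type":"array"},"twist":{"type":"array"},"grip":{"type":"array"},"squeeze":{"type":"number"}},"required":["xyz","twist","grip"]}

```bash
ls; mkdir -p pics; python3 - <<'E'
from cell import sense,get_image,env
import cv2,numpy as np
print(sense()); print(env.tcp_to_grasp,[a for a in dir(env) if a[0]!='_'])
for n in("scene","top"):
    d=get_image(n); cv2.imwrite(f"pics/{n}0.png",d["frame"][:,:,::-1]); np.savez(f"{n}0.npz",**d)
    print(n,d["camera_matrix"],d["extrinsics"])
E
```

```text
pics
{'time': 0.0, 'qpos': array([-1.32034939e+00,  2.91282020e-01, -1.54146517e-01,  1.12670572e+00,
        6.85255361e-07,  1.43152254e+00]), 'qd': array([ 0.00066766,  0.00046684,  0.0008234 ,  0.00155981, -0.00018648,
       -0.00114194]), 'effort': array([ 3.67106099e-03, -5.37146509e+01,  3.31370401e+01,  1.60408847e-02,
        5.53968084e-05,  3.22974458e-06]), 'tool_pos': array([ 0.19936647, -0.48518329,  0.23072387]), 'tool_rot': array([-3.14026778e+00, -1.86414786e-04,  3.89720604e-01]), 'wrist_force': array([ 0.22344951, -0.85055783, -0.1625056 ]), 'ft_torque': array([-0.04083279,  0.01312494,  0.01301042]), 'finger_gap': 0.08514190623888324}
0.0187 ['Unreachable', 'tcp_to_grasp']
scene [[477.74092574   0.         316.35905105]
 [  0.         477.74092574 237.61965987]
 [  0.           0.           1.        ]] [[-0.19566678  0.61098064 -0.76708355  1.14035479]
 [ 0.98063661  0.11540334 -0.15822109  0.04084498]
 [-0.00814602 -0.78318882 -0.62173058  0.52355887]
 [ 0.          0.          0.          1.        ]]
top [[442.19880239   0.         327.91171259]
 [  0.         442.19880239 244.93236575]
 [  0.           0.           1.        ]] [[ 0.08366295 -0.97626214  0.19978172  0.40121986]
 [-0.99649345 -0.08173367  0.01790001 -0.07146836]
 [-0.00114621 -0.20057874 -0.97967691  0.80789637]
 [ 0.          0.          0.          1.        ]]
```

View pics/top0.png

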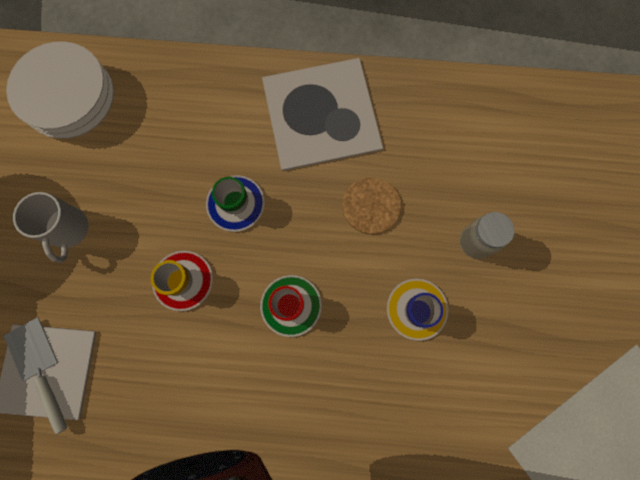

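View pics/scene0.png

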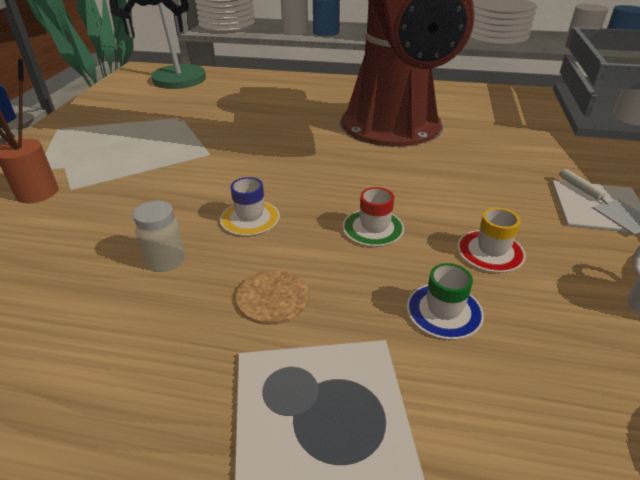

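Top view: green cup on the blue saucer (235,203), yellow on red (182,281), red on green (290,306), blue on yellow (417,310). The cork mat is at (372,206) and the jar at (487,237). It's a 4-cycle, so I'll go green→mat, blue→blue, yellow→yellow, red→red, green→green.

```bash
cat > h.py <<'E'
import cv2,numpy as np
from cell import sense,get_image
HUE={'red':0,'yellow':24,'green':65,'blue':118}
def world(d,z=None):
    K,T=d["camera_matrix"],d["extrinsics"]
    v,u=np.mgrid[:480,:640]
    r=np.stack([(u-K[0,2])/K[0,0],(v-K[1,2])/K[1,1],np.ones_like(u,float)],-1)@T[:3,:3].T
    s=d["range_z"] if z is None else (z-T[2,3])/r[...,2]
    return r*s[...,None]+T[:3,3]
def find(d,box=(0.25,0.75,-0.4,0.35)):
    P=world(d); hsv=cv2.cvtColor(d["frame"],cv2.COLOR_RGB2HSV).astype(int)
    P8,P72=world(d,.008),world(d,.072)
    out={}
    for c,h in HUE.items():
        dh=np.abs((hsv[...,0]-h+90)%180-90)
        m=(dh<(9 if c!='green' else 18))&(hsv[...,1]>(110 if c!='yellow' else 175))&(hsv[...,2]>40)
        m&=(P[...,0]>box[0])&(P[...,0]<box[1])&(P[...,1]>box[2])&(P[...,1]<box[3])
        for n,z,lo,hi in(('saucer',P8,-.01,.018),('cup',P72,.064,.085)):
            k=(m&(P[...,2]>lo)&(P[...,2]<hi)).astype(np.uint8)
            nn,lab,st,_=cv2.connectedComponentsWithStats(k,connectivity=8)
            if nn<2: continue
            big=1+np.argmax(st[1:,4]); kk=(lab==big)
            q=z[kk][:,:2].astype(np.float32)
            (x,y),r=cv2.minEnclosingCircle(q)
            out[n,c]=(x,y,r,len(q),float(np.median(P[kk][:,2])))
    return out
E
python3 - <<'E'
from h import *
for n in("top","scene"):
    d=dict(np.load(n+"0.npz"))
    for k,v in find(d).items(): print(n,*k,np.round(v,4))
    P=world(d)
    if n=="top":
        for nm,(u,v) in dict(cork=(372,206),jarlid=(497,230),gc=(229,186)).items(): print(nm,P[v,u])
        P8=world(d,.008); hsv=cv2.cvtColor(d["frame"],cv2.COLOR_RGB2HSV)
        m=(P[...,2]>.004)&(P[...,2]<.013); m[:, :330]=0;m[:,410:]=0;m[:160]=0;m[250:]=0
        print("corkfit",cv2.minEnclosingCircle(P8[m][:,:2].astype(np.float32)),P8[m][:,:2].mean(0))
        for nm,(u,v) in dict(blue=(212,213),red=(160,300),green=(265,315),yellow=(393,320)).items(): print(nm,hsv[v,u],P[v,u,2])
E
```

```text
top saucer red [4.776e-01 2.025e-01 5.180e-02 8.870e+02 7.800e-03]
top cup red [4.482e-01 3.600e-03 2.860e-02 3.010e+02 7.250e-02]
top saucer yellow [ 4.613e-01 -2.262e-01  5.090e-02  9.680e+02  8.000e-03]
top cup yellow [4.752e-01 2.044e-01 3.060e-02 3.450e+02 7.230e-02]
top saucer green [4.488e-01 1.000e-03 5.070e-02 1.011e+03 7.900e-03]
top cup green [6.300e-01 1.232e-01 2.900e-02 2.580e+02 7.240e-02]
top saucer blue [6.306e-01 1.249e-01 5.050e-02 6.910e+02 7.900e-03]
top cup blue [ 4.553e-01 -2.261e-01  2.950e-02  2.480e+02  7.260e-02]
cork [ 0.6458406  -0.13323725  0.0075676 ]
jarlid [ 0.59409568 -0.33402273  0.09876905]
gc [0.65386924 0.13288356 0.03438969]
corkfit ((0.6381194591522217, -0.12334860861301422), 0.08844850212335587) [ 0.64798793 -0.13082886]
blue [115 215  90] 0.005258454625391318
red [  7 102 138] 0.009529825274903092
green [ 67 255  74] 0.008448194186277291
yellow [ 23 255 146] 0.007339661560137545
scene saucer red [4.808e-01 2.025e-01 5.190e-02 7.420e+02 5.800e-03]
scene cup red [4.559e-01 5.900e-03 3.330e-02 2.700e+02 7.000e-02]
scene saucer yellow [ 4.652e-01 -2.241e-01  5.000e-02  4.290e+02  5.600e-03]
scene cup yellow [4.822e-01 2.055e-01 3.370e-02 3.000e+02 6.990e-02]
scene saucer green [4.527e-01 2.300e-03 5.000e-02 4.660e+02 5.800e-03]
scene cup green [6.371e-01 1.243e-01 3.120e-02 3.720e+02 7.020e-02]
scene saucer blue [6.337e-01 1.258e-01 5.060e-02 9.660e+02 5.900e-03]
scene cup blue [ 4.662e-01 -2.209e-01  3.100e-02  1.440e+02  6.950e-02]
```

Emit:
{"api": "drive_tool", "payload": {
  "xyz": [
    [1,-0.633,0],
    [1,-0.633,0],
    [1,-0.633,0],
    [1,-0.633,0],
    [1,-0.633,0],
    [1,-0.633,0],
    [1,-0.633,0],
    [1,-0.633,0],
    [1,-0.633,0],
    [1,-0.633,0]
  ],
  "twist": [0.248,0.248,0.248,0.248,0.248,0.248,0.248,0.248,0.248,0.248],
  "grip": [0,0,0,0,0,0,0,0,0,0],
  "squeeze": 40
}}

```text
time: 1.1
tool_pos: [0.4045, -0.1964, 0.2311]
tool_rot: [3.141, 0.001, 0.001]
wrist_force: [0.6, 0.8, 0.5]
finger_gap: 0.0855
```

Emit:
{"api": "drive_tool", "payload": {
  "xyz": [
    [0.758,-1,0],
    [0.758,-1,0],
    [0.758,-1,0],
    [0.758,-1,0],
    [0.758,-1,0],
    [0.758,-1,0],
    [0.758,-1,0],
    [0.758,-1,0.3],
    [0.758,-1,0.3],
    [0.758,-1,0.3]
  ],
  "twist": [0,0,0,0,0,0,0,0,0,0],
  "grip": [0,0,0,0,0,0,0,0,0,0]
}}

```text
time: 2.1
tool_pos: [0.6294, 0.0895, 0.1351]
tool_rot: [-3.13, 0.01, 0.022]
wrist_force: [-0.6, -1.1, -0.8]
finger_gap: 0.0855
```

```bash
python3 - <<'E'
from h import *
s=sense(); print(s['tool_pos'],s['tool_rot'],s['qpos'])
E
```

```text
[0.62936601 0.08945768 0.13513603] [-3.13034069  0.01010369  0.02237491] [0.02049743 0.56953714 0.02441275 1.03579673 0.01123298 3.13971515]
```

Emit:
{"api": "drive_tool", "payload": {
  "xyz": [
    [0,0,0],
    [0,0,0],
    [0,0,0],
    [0,0,0],
    [0,0,0],
    [0,0,0],
    [0,0,0],
    [0,0,0],
    [0,0,0],
    [0,0,0],
    [0,0,0],
    [0,0,0]
  ],
  "twist": [-1,-1,-1,-1,-1,-1,-1,-1,-1,-1,-1,-1],
  "grip": [0,0,0,0,0,0,0,0,0,0,0,0]
}}

```text
time: 3.3
tool_pos: [0.6331, 0.089, 0.1434]
tool_rot: [3.14, -0.011, 1.593]
wrist_force: [-0.2, -0.5, 0.3]
finger_gap: 0.0854
```

```bash
python3 - <<'E'
from h import *
s=sense(); print(s['tool_pos'],s['tool_rot'],s['qpos'])
E
```

```text
[0.63310033 0.08899187 0.14340893] [ 3.13988192 -0.01095543  1.59307384] [0.01978268 0.56045674 0.03141023 1.04006631 0.01095965 1.56832009]
```

Emit:
{"api": "drive_tool", "payload": {
  "xyz": [
    [0.112,0,0],
    [0.112,0,0],
    [0.112,0,0],
    [0.112,0,0.1],
    [0.112,0,0.2],
    [0.112,0,0.28],
    [0.112,0,0.34],
    [0.112,0,0.375],
    [0.112,0,0.388],
    [0.112,0,0.388]
  ],
  "twist": [0.014,0.014,0.014,0.014,0.014,0.014,0.014,0.014,0.014,0.014],
  "grip": [0,0,0,0,0,0,0,0,0,0]
}}

```text
time: 4.3
tool_pos: [0.6318, 0.1254, 0.0256]
tool_rot: [-3.141, -0.011, 1.572]
wrist_force: [-0.0, 0.6, -0.0]
finger_gap: 0.0853
```

```bash
python3 - <<'E'
from h import *
d=get_image("scene"); cv2.imwrite("pics/s1.png",cv2.resize(d["frame"][120:400,240:600,::-1],None,fx=2,fy=2))
print(sense())
E
```

```text
{'time': 4.35, 'qpos': array([ 0.07698322,  0.67985643, -0.08842081,  0.80106097,  0.01119983,
        1.64672808]), 'qd': array([ 0.00547969, -0.0111625 ,  0.00563631,  0.00155105,  0.00203113,
        0.00048219]), 'effort': array([-1.57564147e-01, -7.21523738e+01,  2.76903749e+01, -5.76975849e-02,
        4.04730078e-02,  3.15283258e-03]), 'tool_pos': array([0.63220588, 0.12552162, 0.02610645]), 'tool_rot': array([ 3.14098829, -0.01127816,  1.57185936]), 'wrist_force': array([ 0.40932939,  0.5036954 , -0.13863774]), 'ft_torque': array([ 0.02017794,  0.00059664, -0.04461816]), 'finger_gap': 0.08557927666367533}
```

View pics/s1.png

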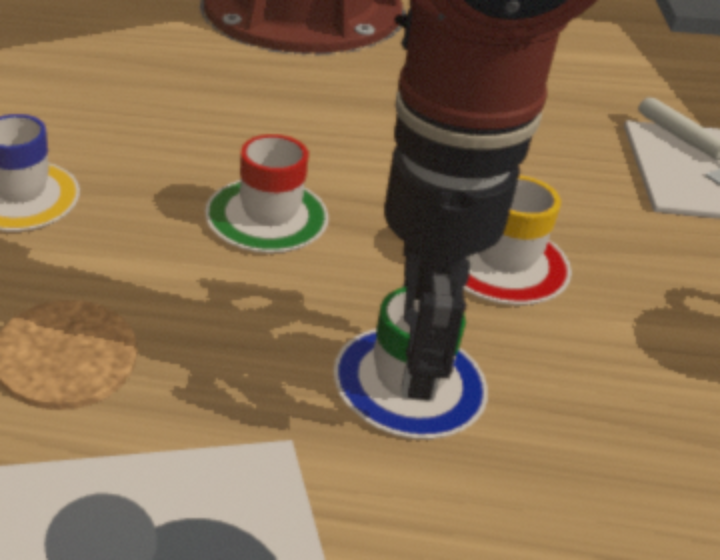

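The finger stands in front of the green cup, at about (425,330) in the crop, roughly on its axis and clear of the saucer. I'll close.

Emit:
{"api": "drive_tool", "payload": {
  "xyz": [
    [0,0,0],
    [0,0,0],
    [0,0,0],
    [0,0,0],
    [0,0,0],
    [0,0,0],
    [0,0,0],
    [0,0,0],
    [0,0,0],
    [0,0,0]
  ],
  "twist": [0,0,0,0,0,0,0,0,0,0],
  "grip": [60,80,100,255,255,255,255,255,255,255],
  "squeeze": 40
}}

```text
time: 5.35
tool_pos: [0.6322, 0.126, 0.0264]
tool_rot: [3.141, -0.011, 1.573]
wrist_force: [-1.5, -0.7, 5.5]
finger_gap: 0.0551
```

Emit:
{"api": "drive_tool", "payload": {
  "xyz": [
    [0,0,-0.02],
    [0,0,-0.06],
    [0,0,-0.12],
    [0,0,-0.18],
    [0,0,-0.23],
    [0,0,-0.26],
    [0,0,-0.267],
    [0,0,-0.267]
  ],
  "twist": [0,0,0,0,0,0,0,0],
  "grip": [255,255,255,255,255,255,255,255]
}}

```text
time: 6.15
tool_pos: [0.6317, 0.125, 0.1056]
tool_rot: [-3.142, -0.011, 1.573]
wrist_force: [0.8, 0.3, -2.4]
finger_gap: 0.0554
```

Emit:
{"api": "drive_tool", "payload": {
  "xyz": [
    [-0.04,0,0],
    [-0.12,0.005,0],
    [-0.22,0.01,0],
    [-0.33,0.02,0],
    [-0.44,0.025,0],
    [-0.55,0.03,0],
    [-0.65,0.035,0],
    [-0.74,0.04,0],
    [-0.81,0.045,0],
    [-0.845,0.049,0],
    [-0.855,0.049,0],
    [-0.855,0.049,0]
  ],
  "twist": [0,0,0,0,0,0,0,0,0,0,0,0],
  "grip": [255,255,255,255,255,255,255,255,255,255,255,255]
}}

```text
time: 7.35
tool_pos: [0.6464, -0.1314, 0.1021]
tool_rot: [-3.14, -0.012, 1.572]
wrist_force: [1.1, 0.5, -1.5]
finger_gap: 0.0545
```

```bash
python3 - <<'E'
from h import *
d=get_image("scene"); cv2.imwrite("pics/s2.png",cv2.resize(d["frame"][120:400,160:520,::-1],None,fx=2,fy=2))
print(sense())
E
```

```text
{'time': 7.4, 'qpos': array([-0.31577087,  0.63549903,  0.05153429,  0.99149636,  0.01091579,
        1.25285743]), 'qd': array([ 0.01311181, -0.00530386, -0.00061695, -0.00067293, -0.00068032,
        0.00269134]), 'effort': array([-1.24908842e+00, -7.45778561e+01,  3.20690310e+01,  1.90305000e-03,
       -2.63779471e-02, -3.63552687e-02]), 'tool_pos': array([ 0.64649535, -0.13079911,  0.10217084]), 'tool_rot': array([-3.14057389, -0.01182691,  1.57293288]), 'wrist_force': array([ 0.17290737, -0.16084872, -1.28692574]), 'ft_torque': array([-0.00259757,  0.00520255, -0.01571983]), 'finger_gap': 0.0553003052333114}
```

View pics/s2.png

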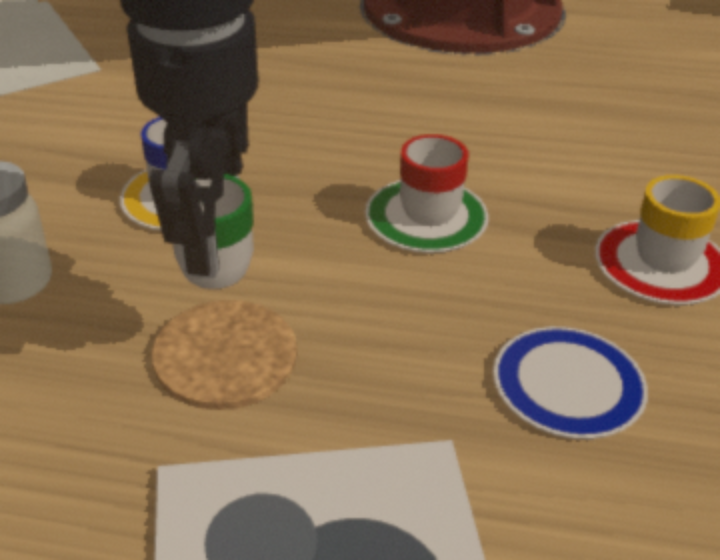

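The green cup is held upright over the mat, foot at (215,280) in the crop with the mat at (225,352). Lowering it now.

Emit:
{"api": "drive_tool", "payload": {
  "xyz": [
    [0,0,0.03],
    [0,0,0.09],
    [0,0,0.15],
    [0,0,0.2],
    [0,0,0.225],
    [0,0,0.235],
    [0,0,0.242],
    [0,0,0.248],
    [0,0,0.252],
    [0,0,0.254],
    [0,0,0.254]
  ],
  "twist": [0,0,0,0,0,0,0,0,0,0,0],
  "grip": [255,255,255,255,255,255,255,255,255,255,255]
}}

```text
time: 8.5
tool_pos: [0.6469, -0.1307, 0.0265]
tool_rot: [-3.142, -0.011, 1.572]
wrist_force: [-0.8, -0.2, -1.4]
finger_gap: 0.055
```

Emit:
{"api": "drive_tool", "payload": {
  "xyz": [
    [0,0,0.003],
    [0,0,0.005],
    [0,0,0.007],
    [0,0,0.007]
  ],
  "twist": [0,0,0,0],
  "grip": [255,255,255,255]
}}

```text
time: 8.9
tool_pos: [0.647, -0.1307, 0.0263]
tool_rot: [3.141, -0.011, 1.573]
wrist_force: [-7.1, 1.4, 16.9]
finger_gap: 0.0552
```

Emit:
{"api": "drive_tool", "payload": {
  "xyz": [
    [0,0,-0.003],
    [0,0,-0.003],
    [0,0,-0.003],
    [0,0,-0.003],
    [0,0,-0.003],
    [0,0,-0.003],
    [0,0,-0.003],
    [0,0,-0.003]
  ],
  "twist": [0,0,0,0,0,0,0,0],
  "grip": [255,80,60,30,0,0,0,0]
}}

```text
time: 9.7
tool_pos: [0.6468, -0.1306, 0.025]
tool_rot: [-3.141, -0.011, 1.573]
wrist_force: [0.9, 0.5, 0.1]
finger_gap: 0.0854
```

Emit:
{"api": "drive_tool", "payload": {
  "xyz": [
    [0,0,-0.05],
    [0,0,-0.15],
    [0,0,-0.25],
    [0,0,-0.35],
    [0,0,-0.35]
  ],
  "twist": [0,0,0,0,0],
  "grip": [0,0,0,0,0]
}}

```text
time: 10.2
tool_pos: [0.6496, -0.1327, 0.136]
tool_rot: [3.134, -0.009, 1.573]
wrist_force: [0.9, -0.2, 0.6]
finger_gap: 0.0854
```

```bash
python3 - <<'E'
from h import *
s=sense();print(s['tool_pos'],s['tool_rot'],s['finger_gap'])
d=get_image("scene"); cv2.imwrite("pics/s3.png",d["frame"][100:400,60:560,::-1])
for k,v in find(d).items(): print(*k,np.round(v,4))
E
```

```text
[ 0.64960281 -0.13272391  0.1360059 ] [ 3.13418632 -0.00872121  1.57263256] 0.08539796486868563
saucer red [4.808e-01 2.025e-01 5.190e-02 7.380e+02 5.900e-03]
cup red [4.557e-01 6.400e-03 3.300e-02 2.590e+02 7.000e-02]
saucer yellow [ 4.797e-01 -2.453e-01  4.050e-02  1.760e+02  5.600e-03]
cup yellow [4.830e-01 2.052e-01 3.390e-02 2.880e+02 7.000e-02]
saucer green [4.526e-01 2.300e-03 5.000e-02 4.650e+02 5.600e-03]
cup green [ 6.531e-01 -1.295e-01  3.160e-02  2.800e+02  7.010e-02]
saucer blue [6.340e-01 1.256e-01 5.060e-02 1.207e+03 5.900e-03]
cup blue [ 4.699e-01 -2.014e-01  5.400e-03  6.000e+00  7.040e-02]
```

View pics/s3.png

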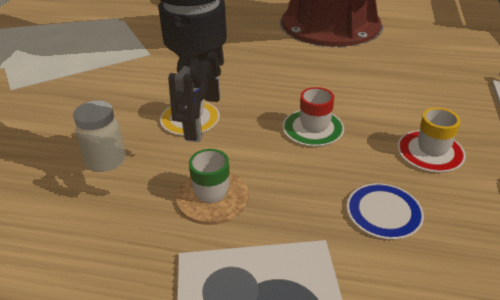

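Green cup is upright on the mat, at (210,180) in the crop. Next is the blue cup.

Emit:
{"api": "drive_tool", "payload": {
  "xyz": [
    [-0.31,-0.619,0],
    [-0.31,-0.619,0],
    [-0.31,-0.619,0],
    [-0.31,-0.619,0],
    [-0.31,-0.619,0],
    [-0.31,-0.619,0],
    [-0.31,-0.619,0],
    [-0.31,-0.619,0]
  ],
  "twist": [0,0,0,0,0,0,0,0],
  "grip": [0,0,0,0,0,0,0,0]
}}

```text
time: 11.05
tool_pos: [0.4624, -0.2247, 0.129]
tool_rot: [3.141, -0.011, 1.574]
wrist_force: [-0.4, -0.0, 0.8]
finger_gap: 0.0854
```

Emit:
{"api": "drive_tool", "payload": {
  "xyz": [
    [-0.004,-0.003,0.06],
    [-0.004,-0.003,0.14],
    [-0.004,-0.003,0.22],
    [-0.004,-0.003,0.29],
    [-0.004,-0.003,0.33],
    [-0.004,-0.003,0.343],
    [-0.004,-0.003,0.343],
    [-0.004,-0.003,0.343]
  ],
  "twist": [0,0,0,0,0,0,0,0],
  "grip": [0,0,0,0,0,0,0,0]
}}

```text
time: 11.85
tool_pos: [0.4611, -0.2254, 0.0269]
tool_rot: [3.141, -0.011, 1.573]
wrist_force: [0.9, 0.1, 0.1]
finger_gap: 0.0853
```

Emit:
{"api": "drive_tool", "payload": {
  "xyz": [
    [0,0,0],
    [0,0,0],
    [0,0,0],
    [0,0,0],
    [0,0,0],
    [0,0,0],
    [0,0,0],
    [0,0,0],
    [0,0,0]
  ],
  "twist": [0,0,0,0,0,0,0,0,0],
  "grip": [60,80,100,255,255,255,255,255,255]
}}

```text
time: 12.75
tool_pos: [0.4606, -0.2254, 0.027]
tool_rot: [3.141, -0.011, 1.572]
wrist_force: [-1.6, 0.5, 6.7]
finger_gap: 0.0544
```

Emit:
{"api": "drive_tool", "payload": {
  "xyz": [
    [0,0,-0.02],
    [0,0,-0.06],
    [0,0,-0.13],
    [0,0,-0.2],
    [0,0,-0.26],
    [0,0,-0.3],
    [0,0,-0.32],
    [0,0,-0.32]
  ],
  "twist": [0,0,0,0,0,0,0,0],
  "grip": [255,255,255,255,255,255,255,255]
}}

```text
time: 13.55
tool_pos: [0.4607, -0.2265, 0.1229]
tool_rot: [3.141, -0.011, 1.573]
wrist_force: [0.5, -0.3, -1.1]
finger_gap: 0.055
```

Emit:
{"api": "drive_tool", "payload": {
  "xyz": [
    [0.04,0.02,0],
    [0.12,0.06,0],
    [0.21,0.105,0],
    [0.31,0.155,0],
    [0.41,0.205,0],
    [0.51,0.255,0],
    [0.61,0.305,0],
    [0.71,0.355,0],
    [0.8,0.4,0],
    [0.86,0.43,0],
    [0.9,0.45,0],
    [0.9,0.45,0]
  ],
  "twist": [0,0,0,0,0,0,0,0,0,0,0,0],
  "grip": [255,255,255,255,255,255,255,255,255,255,255,255]
}}

```text
time: 14.75
tool_pos: [0.5948, 0.0457, 0.1243]
tool_rot: [-3.14, -0.012, 1.574]
wrist_force: [-0.5, -0.4, -1.5]
finger_gap: 0.0543
```

Emit:
{"api": "drive_tool", "payload": {
  "xyz": [
    [0.04,0.02,0],
    [0.1,0.05,0],
    [0.17,0.08,0],
    [0.22,0.105,0],
    [0.25,0.12,0],
    [0.262,0.125,0],
    [0.262,0.125,0],
    [0.262,0.125,0]
  ],
  "twist": [0,0,0,0,0,0,0,0],
  "grip": [255,255,255,255,255,255,255,255]
}}

```text
time: 15.55
tool_pos: [0.632, 0.1219, 0.126]
tool_rot: [-3.141, -0.011, 1.572]
wrist_force: [-0.6, -0.9, -1.5]
finger_gap: 0.0547
```

```bash
python3 - <<'E'
from h import *
s=sense();print(s['tool_pos'],s['tool_rot'],s['finger_gap'])
d=get_image("scene"); cv2.imwrite("pics/s4.png",d["frame"][100:400,160:660,::-1])
P=world(d); hsv=cv2.cvtColor(d["frame"],cv2.COLOR_RGB2HSV).astype(int)
m=(abs(hsv[...,0]-118)<9)&(hsv[...,1]>110)&(P[...,2]>.09)
p=P[m]; print(p.min(0),p.max(0))
E
```

```text
[0.63198518 0.12193799 0.12600185] [-3.14083377 -0.01099587  1.57188642] 0.05472658367838973
[0.60822693 0.04084498 0.14773276] [1.14035479 0.14872163 0.52355887]
```

View pics/s4.png

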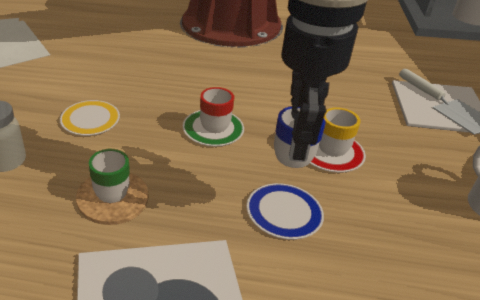

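The blue cup is held upright over the blue saucer, cup at (300,140) in the crop and saucer centre at (285,210). The clear yellow saucer is at (90,117). Lowering.

Emit:
{"api": "drive_tool", "payload": {
  "xyz": [
    [0.008,0,0.04],
    [0.008,0,0.11],
    [0.008,0,0.18],
    [0.008,0,0.24],
    [0.008,0,0.28],
    [0.008,0,0.305],
    [0.008,0,0.315],
    [0.008,0,0.322],
    [0.008,0,0.327],
    [0.008,0,0.33],
    [0.008,0,0.33]
  ],
  "twist": [0,0,0,0,0,0,0,0,0,0,0],
  "grip": [255,255,255,255,255,255,255,255,255,255,255]
}}

```text
time: 16.7
tool_pos: [0.6325, 0.1262, 0.0274]
tool_rot: [3.141, -0.011, 1.573]
wrist_force: [0.7, 0.5, -0.7]
finger_gap: 0.055
```

Emit:
{"api": "drive_tool", "payload": {
  "xyz": [
    [0,0,0.002],
    [0,0,0.004],
    [0,0,0.005],
    [0,0,0.005]
  ],
  "twist": [0,0,0,0],
  "grip": [255,255,255,255]
}}

```text
time: 17.1
tool_pos: [0.6325, 0.1262, 0.0271]
tool_rot: [3.141, -0.011, 1.573]
wrist_force: [-3.2, -1.4, 10.7]
finger_gap: 0.0547
```

Contact. Release and rise.

Emit:
{"api": "drive_tool", "payload": {
  "xyz": [
    [0,0,-0.003],
    [0,0,-0.003],
    [0,0,-0.003],
    [0,0,-0.003],
    [0,0,-0.003],
    [0,0,-0.003],
    [0,0,-0.003],
    [0,0,-0.003]
  ],
  "twist": [0,0,0,0,0,0,0,0],
  "grip": [255,80,60,30,0,0,0,0]
}}

```text
time: 17.9
tool_pos: [0.6322, 0.1262, 0.0265]
tool_rot: [-3.141, -0.011, 1.573]
wrist_force: [0.5, -0.6, 0.5]
finger_gap: 0.0849
```

Emit:
{"api": "drive_tool", "payload": {
  "xyz": [
    [0,0,-0.05],
    [0,0,-0.15],
    [0,0,-0.25],
    [0,0,-0.35],
    [0,0,-0.35],
    [0,0,-0.35]
  ],
  "twist": [0,0,0,0,0,0],
  "grip": [0,0,0,0,0,0]
}}

```text
time: 18.5
tool_pos: [0.6327, 0.125, 0.1321]
tool_rot: [3.141, -0.011, 1.572]
wrist_force: [0.4, -0.3, -0.6]
finger_gap: 0.0858
```

Emit:
{"api": "drive_tool", "payload": {
  "xyz": [
    [0.26,-0.515,0],
    [0.26,-0.515,0],
    [0.26,-0.515,0],
    [0.26,-0.515,0],
    [0.26,-0.515,0],
    [0.26,-0.515,0],
    [0.26,-0.515,0],
    [0.26,-0.515,0]
  ],
  "twist": [0,0,0,0,0,0,0,0],
  "grip": [0,0,0,0,0,0,0,0]
}}

```text
time: 19.3
tool_pos: [0.4784, 0.2022, 0.132]
tool_rot: [-3.141, -0.011, 1.571]
wrist_force: [0.0, -0.3, 0.0]
finger_gap: 0.085
```

```bash
python3 - <<'E'
from h import *
s=sense();print(s['tool_pos'],s['tool_rot'],s['finger_gap'],s['qpos'])
d=get_image("scene")
for k,v in find(d).items(): print(*k,np.round(v,4))
E
```

```text
[0.47843713 0.20218481 0.13202093] [-3.14102608 -0.0111509   1.57148557] 0.08497865275355795 [ 0.25211662  0.3565113  -0.3364628   0.8755967   0.01094124  1.82223272]
saucer red [4.808e-01 2.025e-01 5.190e-02 7.380e+02 5.900e-03]
cup red [4.567e-01 5.500e-03 3.260e-02 2.480e+02 6.990e-02]
saucer yellow [ 4.649e-01 -2.233e-01  5.000e-02  5.290e+02  5.700e-03]
cup yellow [4.827e-01 2.052e-01 3.360e-02 2.970e+02 7.000e-02]
saucer green [4.525e-01 2.200e-03 5.020e-02 4.670e+02 5.800e-03]
cup green [ 6.531e-01 -1.295e-01  3.160e-02  2.700e+02  7.020e-02]
saucer blue [6.337e-01 1.258e-01 5.060e-02 9.690e+02 5.900e-03]
cup blue [6.387e-01 1.254e-01 3.200e-02 3.860e+02 7.030e-02]
```

Emit:
{"api": "drive_tool", "payload": {
  "xyz": [
    [0.004,-0.001,0.06],
    [0.004,-0.001,0.14],
    [0.004,-0.001,0.22],
    [0.004,-0.001,0.29],
    [0.004,-0.001,0.335],
    [0.004,-0.001,0.35],
    [0.004,-0.001,0.35],
    [0.004,-0.001,0.35]
  ],
  "twist": [0,0,0,0,0,0,0,0],
  "grip": [0,0,0,0,0,0,0,0]
}}

```text
time: 20.15
tool_pos: [0.478, 0.2051, 0.028]
tool_rot: [3.141, -0.012, 1.572]
wrist_force: [0.7, 0.3, 0.4]
finger_gap: 0.0853
```

Emit:
{"api": "drive_tool", "payload": {
  "xyz": [
    [0,0,0],
    [0,0,0],
    [0,0,0],
    [0,0,0],
    [0,0,0],
    [0,0,0],
    [0,0,0],
    [0,0,0],
    [0,0,0]
  ],
  "twist": [0,0,0,0,0,0,0,0,0],
  "grip": [60,80,100,255,255,255,255,255,255]
}}

```text
time: 21.05
tool_pos: [0.4776, 0.2052, 0.0283]
tool_rot: [3.141, -0.012, 1.573]
wrist_force: [-1.9, -1.1, 7.1]
finger_gap: 0.0552
```

Emit:
{"api": "drive_tool", "payload": {
  "xyz": [
    [0,0,-0.02],
    [0,0,-0.06],
    [0,0,-0.13],
    [0,0,-0.21],
    [0,0,-0.29],
    [0,0,-0.36],
    [0,0,-0.4],
    [0,0,-0.41],
    [0,0,-0.41]
  ],
  "twist": [0,0,0,0,0,0,0,0,0],
  "grip": [255,255,255,255,255,255,255,255,255]
}}

```text
time: 21.95
tool_pos: [0.4773, 0.2037, 0.1505]
tool_rot: [-3.142, -0.011, 1.573]
wrist_force: [0.8, 0.5, -1.3]
finger_gap: 0.0551
```

Emit:
{"api": "drive_tool", "payload": {
  "xyz": [
    [-0.04,0,0],
    [-0.1,0,0],
    [-0.17,0,0],
    [-0.25,-0.01,0],
    [-0.33,-0.01,0],
    [-0.41,-0.02,0],
    [-0.49,-0.02,0],
    [-0.57,-0.02,0],
    [-0.65,-0.02,0],
    [-0.73,-0.02,0],
    [-0.81,-0.02,0],
    [-0.88,-0.02,0]
  ],
  "twist": [0,0,0,0,0,0,0,0,0,0,0,0],
  "grip": [255,255,255,255,255,255,255,255,255,255,255,255]
}}

```text
time: 23.15
tool_pos: [0.4706, -0.0619, 0.1464]
tool_rot: [-3.139, -0.012, 1.572]
wrist_force: [1.0, 0.9, -1.6]
finger_gap: 0.0553
```

Emit:
{"api": "drive_tool", "payload": {
  "xyz": [
    [-0.07,0,0],
    [-0.15,-0.01,0],
    [-0.24,-0.02,0],
    [-0.33,-0.02,0],
    [-0.41,-0.028,0],
    [-0.47,-0.028,0],
    [-0.52,-0.028,0],
    [-0.54,-0.028,0],
    [-0.55,-0.028,0],
    [-0.55,-0.028,0],
    [-0.55,-0.028,0]
  ],
  "twist": [0,0,0,0,0,0,0,0,0,0,0],
  "grip": [255,255,255,255,255,255,255,255,255,255,255]
}}

```text
time: 24.25
tool_pos: [0.4636, -0.2246, 0.1455]
tool_rot: [-3.141, -0.012, 1.573]
wrist_force: [0.3, 0.3, -0.9]
finger_gap: 0.0554
```

```bash
python3 - <<'E'
from h import *
s=sense();print(s['tool_pos'],s['tool_rot'],s['finger_gap'],s['wrist_force'])
E
```

```text
[ 0.46358113 -0.22459975  0.14551926] [-3.14090896 -0.01169043  1.57322121] 0.05536764287844908 [ 0.30255917  0.28728238 -0.8822919 ]
```

Emit:
{"api": "drive_tool", "payload": {
  "xyz": [
    [-0.006,-0.001,0.04],
    [-0.006,-0.001,0.11],
    [-0.006,-0.001,0.18],
    [-0.006,-0.001,0.25],
    [-0.006,-0.001,0.31],
    [-0.006,-0.001,0.35],
    [-0.006,-0.001,0.37],
    [-0.006,-0.001,0.38],
    [-0.006,-0.001,0.385],
    [-0.006,-0.001,0.388],
    [-0.006,-0.001,0.388]
  ],
  "twist": [0,0,0,0,0,0,0,0,0,0,0],
  "grip": [255,255,255,255,255,255,255,255,255,255,255]
}}

```text
time: 25.35
tool_pos: [0.4637, -0.226, 0.0296]
tool_rot: [3.141, -0.011, 1.573]
wrist_force: [-0.1, 0.8, -1.4]
finger_gap: 0.0554
```

Emit:
{"api": "drive_tool", "payload": {
  "xyz": [
    [0,0,0.002],
    [0,0,0.004],
    [0,0,0.005],
    [0,0,0.005]
  ],
  "twist": [0,0,0,0],
  "grip": [255,255,255,255]
}}

```text
time: 25.75
tool_pos: [0.4636, -0.2259, 0.0283]
tool_rot: [3.141, -0.011, 1.573]
wrist_force: [-1.3, 0.4, 6.3]
finger_gap: 0.0551
```

Contact at 6 N. Release and rise.

Emit:
{"api": "drive_tool", "payload": {
  "xyz": [
    [0,0,-0.001],
    [0,0,-0.001],
    [0,0,-0.001],
    [0,0,-0.001],
    [0,0,-0.001],
    [0,0,-0.001],
    [0,0,-0.001],
    [0,0,-0.001]
  ],
  "twist": [0,0,0,0,0,0,0,0],
  "grip": [255,80,60,30,0,0,0,0]
}}

```text
time: 26.55
tool_pos: [0.4633, -0.2258, 0.028]
tool_rot: [-3.141, -0.011, 1.573]
wrist_force: [-0.0, 0.2, 0.0]
finger_gap: 0.0852
```

Emit:
{"api": "drive_tool", "payload": {
  "xyz": [
    [0,0,-0.05],
    [0,0,-0.15],
    [0,0,-0.25],
    [0,0,-0.35],
    [0,0,-0.35],
    [0,0,-0.35]
  ],
  "twist": [0,0,0,0,0,0],
  "grip": [0,0,0,0,0,0]
}}

```text
time: 27.15
tool_pos: [0.4637, -0.2272, 0.1333]
tool_rot: [3.141, -0.011, 1.573]
wrist_force: [-0.4, 0.4, 0.1]
finger_gap: 0.0852
```

Emit:
{"api": "drive_tool", "payload": {
  "xyz": [
    [0.768,-0.045,0],
    [0.768,-0.045,0],
    [0.768,-0.045,0],
    [0.768,-0.045,0],
    [0.768,-0.045,0],
    [0.768,-0.045,0],
    [0.768,-0.045,0],
    [0.768,-0.045,0],
    [0.768,-0.045,0]
  ],
  "twist": [0,0,0,0,0,0,0,0,0],
  "grip": [0,0,0,0,0,0,0,0,0]
}}

```text
time: 28.05
tool_pos: [0.4494, 0.0025, 0.1352]
tool_rot: [-3.141, -0.011, 1.571]
wrist_force: [-1.1, 0.1, -0.1]
finger_gap: 0.0855
```

```bash
python3 - <<'E'
from h import *
s=sense();print(s['tool_pos'],s['tool_rot'],s['finger_gap'],s['wrist_force'])
d=get_image("scene"); cv2.imwrite("pics/s5.png",d["frame"][100:400,60:560,::-1])
for k,v in find(d).items(): print(*k,np.round(v,4))
E
```

```text
[0.44940541 0.00250554 0.13517411] [-3.14054789 -0.01128745  1.57101151] 0.08550850265583837 [-1.09536938  0.09550432 -0.07980918]
saucer red [4.806e-01 2.031e-01 5.190e-02 9.270e+02 5.900e-03]
cup red [4.559e-01 5.900e-03 3.330e-02 2.700e+02 7.010e-02]
saucer yellow [ 4.655e-01 -2.240e-01  5.010e-02  4.350e+02  5.600e-03]
cup yellow [ 4.720e-01 -2.223e-01  3.250e-02  1.950e+02  6.980e-02]
saucer green [4.526e-01 2.100e-03 5.020e-02 4.730e+02 5.800e-03]
cup green [ 6.530e-01 -1.294e-01  3.170e-02  2.790e+02  7.020e-02]
saucer blue [6.339e-01 1.256e-01 5.060e-02 9.690e+02 5.900e-03]
cup blue [6.387e-01 1.252e-01 3.190e-02 3.900e+02 7.030e-02]
```

View pics/s5.png

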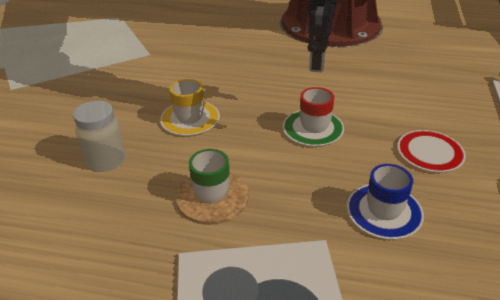

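Yellow is centred on yellow (188,105) and blue on blue (388,195), both upright. The gripper is above the red cup (316,112) and the red saucer (431,150) is free.

Emit:
{"api": "drive_tool", "payload": {
  "xyz": [
    [0.003,0,0.06],
    [0.003,0,0.14],
    [0.003,0,0.22],
    [0.003,0,0.29],
    [0.003,0,0.34],
    [0.003,0,0.357],
    [0.003,0,0.357],
    [0.003,0,0.357]
  ],
  "twist": [0,0,0,0,0,0,0,0],
  "grip": [0,0,0,0,0,0,0,0]
}}

```text
time: 28.9
tool_pos: [0.4499, 0.0052, 0.029]
tool_rot: [3.141, -0.011, 1.572]
wrist_force: [0.5, -0.3, -0.4]
finger_gap: 0.0856
```

Emit:
{"api": "drive_tool", "payload": {
  "xyz": [
    [0,0,0],
    [0,0,0],
    [0,0,0],
    [0,0,0],
    [0,0,0],
    [0,0,0],
    [0,0,0],
    [0,0,0],
    [0,0,0]
  ],
  "twist": [0,0,0,0,0,0,0,0,0],
  "grip": [60,80,100,255,255,255,255,255,255]
}}

```text
time: 29.8
tool_pos: [0.4498, 0.0054, 0.0292]
tool_rot: [3.141, -0.011, 1.573]
wrist_force: [-0.9, -0.6, 5.6]
finger_gap: 0.0541
```

Emit:
{"api": "drive_tool", "payload": {
  "xyz": [
    [0,0,-0.02],
    [0,0,-0.06],
    [0,0,-0.13],
    [0,0,-0.2],
    [0,0,-0.26],
    [0,0,-0.3],
    [0,0,-0.32],
    [0,0,-0.32],
    [0,0,-0.32]
  ],
  "twist": [0,0,0,0,0,0,0,0,0],
  "grip": [255,255,255,255,255,255,255,255,255]
}}

```text
time: 30.7
tool_pos: [0.4492, 0.0045, 0.1242]
tool_rot: [-3.141, -0.011, 1.573]
wrist_force: [-0.5, 0.2, -2.3]
finger_gap: 0.0543
```

Emit:
{"api": "drive_tool", "payload": {
  "xyz": [
    [0.04,0.006,0],
    [0.11,0.015,0],
    [0.19,0.03,0],
    [0.28,0.04,0],
    [0.37,0.055,0],
    [0.46,0.07,0],
    [0.54,0.08,0],
    [0.6,0.09,0],
    [0.64,0.099,0],
    [0.656,0.099,0],
    [0.656,0.099,0],
    [0.656,0.099,0]
  ],
  "twist": [0,0,0,0,0,0,0,0,0,0,0,0],
  "grip": [255,255,255,255,255,255,255,255,255,255,255,255]
}}

```text
time: 31.9
tool_pos: [0.4785, 0.2007, 0.1265]
tool_rot: [-3.141, -0.011, 1.572]
wrist_force: [-0.4, -0.2, -2.2]
finger_gap: 0.0539
```

Emit:
{"api": "drive_tool", "payload": {
  "xyz": [
    [0.002,0.001,0.04],
    [0.002,0.001,0.1],
    [0.002,0.001,0.16],
    [0.002,0.001,0.22],
    [0.002,0.001,0.265],
    [0.002,0.001,0.295],
    [0.002,0.001,0.308],
    [0.002,0.001,0.315],
    [0.002,0.001,0.319],
    [0.002,0.001,0.322],
    [0.002,0.001,0.322]
  ],
  "twist": [0,0,0,0,0,0,0,0,0,0,0],
  "grip": [255,255,255,255,255,255,255,255,255,255,255]
}}

```text
time: 33.0
tool_pos: [0.4793, 0.203, 0.0304]
tool_rot: [3.141, -0.011, 1.573]
wrist_force: [-0.4, 0.1, -1.5]
finger_gap: 0.0546
```

Emit:
{"api": "drive_tool", "payload": {
  "xyz": [
    [0,0,0.002],
    [0,0,0.004],
    [0,0,0.005],
    [0,0,0.005]
  ],
  "twist": [0,0,0,0],
  "grip": [255,255,255,255]
}}

```text
time: 33.4
tool_pos: [0.4793, 0.2031, 0.0292]
tool_rot: [3.141, -0.011, 1.573]
wrist_force: [-2.0, -1.0, 5.2]
finger_gap: 0.054
```

Emit:
{"api": "drive_tool", "payload": {
  "xyz": [
    [0,0,-0.001],
    [0,0,-0.001],
    [0,0,-0.001],
    [0,0,-0.001],
    [0,0,-0.001],
    [0,0,-0.001],
    [0,0,-0.001],
    [0,0,-0.001]
  ],
  "twist": [0,0,0,0,0,0,0,0],
  "grip": [255,80,60,30,0,0,0,0]
}}

```text
time: 34.2
tool_pos: [0.4791, 0.203, 0.0289]
tool_rot: [-3.141, -0.011, 1.573]
wrist_force: [-0.5, 0.4, 0.7]
finger_gap: 0.0858
```

Emit:
{"api": "drive_tool", "payload": {
  "xyz": [
    [0,0,-0.05],
    [0,0,-0.15],
    [0,0,-0.25],
    [0,0,-0.35],
    [0,0,-0.36],
    [0,0,-0.36]
  ],
  "twist": [0,0,0,0,0,0],
  "grip": [0,0,0,0,0,0]
}}

```text
time: 34.8
tool_pos: [0.4797, 0.2019, 0.1376]
tool_rot: [3.14, -0.012, 1.573]
wrist_force: [-0.6, 0.0, 0.2]
finger_gap: 0.0855
```

Emit:
{"api": "drive_tool", "payload": {
  "xyz": [
    [-0.9,0.45,0],
    [-0.9,0.45,0],
    [-0.9,0.45,0],
    [-0.9,0.45,0],
    [-0.9,0.45,0],
    [-0.9,0.45,0],
    [-0.9,0.45,0],
    [-0.9,0.45,0]
  ],
  "twist": [0,0,0,0,0,0,0,0],
  "grip": [0,0,0,0,0,0,0,0]
}}

```text
time: 35.6
tool_pos: [0.6138, -0.069, 0.1318]
tool_rot: [-3.138, -0.012, 1.57]
wrist_force: [-0.2, 0.6, 0.5]
finger_gap: 0.0856
```

Emit:
{"api": "drive_tool", "payload": {
  "xyz": [
    [-0.212,0.108,0],
    [-0.212,0.108,0],
    [-0.212,0.108,0],
    [-0.212,0.108,0],
    [-0.212,0.108,0]
  ],
  "twist": [0,0,0,0,0],
  "grip": [0,0,0,0,0]
}}

```text
time: 36.1
tool_pos: [0.6462, -0.1297, 0.1326]
tool_rot: [-3.14, -0.012, 1.574]
wrist_force: [-0.6, -0.3, 0.7]
finger_gap: 0.0855
```

Emit:
{"api": "drive_tool", "payload": {
  "xyz": [
    [-0.006,0.002,0.06],
    [-0.006,0.002,0.14],
    [-0.006,0.002,0.22],
    [-0.006,0.002,0.29],
    [-0.006,0.002,0.335],
    [-0.006,0.002,0.351],
    [-0.006,0.002,0.351],
    [-0.006,0.002,0.351]
  ],
  "twist": [0,0,0,0,0,0,0,0],
  "grip": [0,0,0,0,0,0,0,0]
}}

```text
time: 36.9
tool_pos: [0.6483, -0.1321, 0.0288]
tool_rot: [3.141, -0.011, 1.573]
wrist_force: [-0.1, 0.0, 0.0]
finger_gap: 0.0854
```

Emit:
{"api": "drive_tool", "payload": {
  "xyz": [
    [0,0,0],
    [0,0,0],
    [0,0,0],
    [0,0,0],
    [0,0,0],
    [0,0,0],
    [0,0,0],
    [0,0,0],
    [0,0,0]
  ],
  "twist": [0,0,0,0,0,0,0,0,0],
  "grip": [60,80,100,255,255,255,255,255,255]
}}

```text
time: 37.8
tool_pos: [0.6482, -0.1323, 0.0288]
tool_rot: [3.141, -0.011, 1.572]
wrist_force: [-1.3, -0.1, 6.7]
finger_gap: 0.0549
```

Emit:
{"api": "drive_tool", "payload": {
  "xyz": [
    [0,0,-0.02],
    [0,0,-0.06],
    [0,0,-0.13],
    [0,0,-0.2],
    [0,0,-0.26],
    [0,0,-0.3],
    [0,0,-0.32],
    [0,0,-0.32],
    [0,0,-0.32]
  ],
  "twist": [0,0,0,0,0,0,0,0,0],
  "grip": [255,255,255,255,255,255,255,255,255]
}}

```text
time: 38.7
tool_pos: [0.6473, -0.1331, 0.1231]
tool_rot: [-3.14, -0.012, 1.573]
wrist_force: [-0.5, -0.5, -1.6]
finger_gap: 0.0547
```

Emit:
{"api": "drive_tool", "payload": {
  "xyz": [
    [0.03,-0.04,0],
    [0.075,-0.11,0],
    [0.13,-0.19,0],
    [0.19,-0.28,0],
    [0.25,-0.37,0],
    [0.31,-0.46,0],
    [0.365,-0.54,0],
    [0.405,-0.6,0],
    [0.43,-0.64,0],
    [0.44,-0.654,0],
    [0.44,-0.654,0],
    [0.44,-0.654,0]
  ],
  "twist": [0,0,0,0,0,0,0,0,0,0,0,0],
  "grip": [255,255,255,255,255,255,255,255,255,255,255,255]
}}

```text
time: 39.9
tool_pos: [0.4523, -0.002, 0.1254]
tool_rot: [3.141, -0.011, 1.572]
wrist_force: [0.6, -0.4, -0.7]
finger_gap: 0.0551
```

Emit:
{"api": "drive_tool", "payload": {
  "xyz": [
    [0.004,-0.003,0.04],
    [0.004,-0.003,0.1],
    [0.004,-0.003,0.16],
    [0.004,-0.003,0.22],
    [0.004,-0.003,0.265],
    [0.004,-0.003,0.295],
    [0.004,-0.003,0.306],
    [0.004,-0.003,0.312],
    [0.004,-0.003,0.317],
    [0.004,-0.003,0.319],
    [0.004,-0.003,0.319]
  ],
  "twist": [0,0,0,0,0,0,0,0,0,0,0],
  "grip": [255,255,255,255,255,255,255,255,255,255,255]
}}

```text
time: 41.0
tool_pos: [0.4506, 0.0007, 0.03]
tool_rot: [3.141, -0.011, 1.573]
wrist_force: [0.5, -0.5, -1.1]
finger_gap: 0.0548
```

Emit:
{"api": "drive_tool", "payload": {
  "xyz": [
    [0,0,0.002],
    [0,0,0.004],
    [0,0,0.005],
    [0,0,0.005]
  ],
  "twist": [0,0,0,0],
  "grip": [255,255,255,255]
}}

```text
time: 41.4
tool_pos: [0.4505, 0.0007, 0.0287]
tool_rot: [3.141, -0.011, 1.573]
wrist_force: [-3.2, 0.1, 8.9]
finger_gap: 0.055
```

Emit:
{"api": "drive_tool", "payload": {
  "xyz": [
    [0,0,-0.001],
    [0,0,-0.001],
    [0,0,-0.001],
    [0,0,-0.001],
    [0,0,-0.001],
    [0,0,-0.001],
    [0,0,-0.001],
    [0,0,-0.001]
  ],
  "twist": [0,0,0,0,0,0,0,0],
  "grip": [255,80,60,30,0,0,0,0]
}}

```text
time: 42.2
tool_pos: [0.4503, 0.0007, 0.0284]
tool_rot: [-3.141, -0.011, 1.573]
wrist_force: [0.8, -0.4, 0.2]
finger_gap: 0.0854
```

Emit:
{"api": "drive_tool", "payload": {
  "xyz": [
    [0,0,-0.05],
    [0,0,-0.15],
    [0,0,-0.25],
    [0,0,-0.36],
    [0,0,-0.5],
    [0,0,-0.6],
    [0,0,-0.6],
    [0,0,-0.6]
  ],
  "twist": [0,0,0,0,0,0,0,0],
  "grip": [0,0,0,0,0,0,0,0]
}}

```text
time: 43.0
tool_pos: [0.4507, -0.0014, 0.2086]
tool_rot: [3.141, -0.011, 1.573]
wrist_force: [-0.1, -0.5, -0.9]
finger_gap: 0.0854
```

```bash
python3 - <<'E'
from h import *
s=sense();print(s['tool_pos'],s['finger_gap'],s['wrist_force'])
d=get_image("scene"); cv2.imwrite("pics/s6.png",d["frame"][100:400,60:560,::-1])
f=find(d)
for k,v in f.items(): print(*k,np.round(v,4))
# cup axis from fitted rim less the known bias of the rim fit (about 5.5, 1 mm), saucer less 2,0.6 mm
for c in HUE: print(c,np.round(1e3*(np.array(f['cup',c][:2])-[.0055,.001]-np.array(f['saucer',c][:2])+[.002,.0006]),1))
print("jar lid",world(d)[100+113-3,60+94])
d0=dict(np.load("scene0.npz")); print("jar lid0",world(d0)[210,154])
a=np.abs(d["frame"][180:280,130:190].astype(int)-d0["frame"][180:280,130:190]).max(2); print("jar diff",(a>40).sum())
E
```

```text
[ 0.45066537 -0.00136233  0.20861167] 0.08539466339486827 [-0.13167644 -0.4843097  -0.85341878]
saucer red [4.808e-01 2.025e-01 5.190e-02 7.390e+02 5.800e-03]
cup red [4.860e-01 2.019e-01 3.340e-02 3.290e+02 7.010e-02]
saucer yellow [ 4.652e-01 -2.241e-01  5.000e-02  4.320e+02  5.600e-03]
cup yellow [ 4.729e-01 -2.220e-01  3.330e-02  1.860e+02  6.980e-02]
saucer green [4.526e-01 2.300e-03 5.000e-02 4.710e+02 5.800e-03]
cup green [4.598e-01 1.200e-03 3.200e-02 1.650e+02 7.000e-02]
saucer blue [6.337e-01 1.258e-01 5.060e-02 9.690e+02 5.800e-03]
cup blue [6.381e-01 1.245e-01 3.150e-02 3.870e+02 7.020e-02]
red [ 1.8 -1.1]
yellow [4.2 1.6]
green [ 3.7 -1.4]
blue [ 0.9 -1.7]
jar lid [ 0.59424857 -0.32883121  0.09783768]
jar lid0 [ 0.59376866 -0.32915608  0.09746356]
jar diff 1020
```

View pics/s6.png

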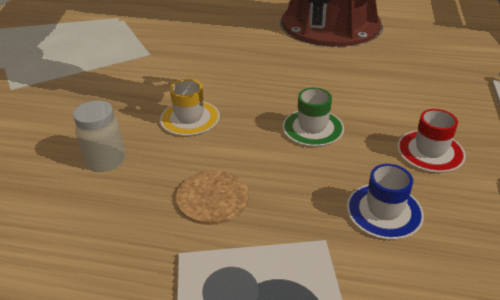

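All four cups are upright and match their saucers: yellow (188,105), green (314,112), red (436,135), blue (388,195). The mat is empty, the jar hasn't moved and the gripper is clear.

```bash
python3 -c "
from cell import sign_off
print(sign_off())"
```

```text
the job is handed in; nothing more can be done
None
```

I moved the green cup to the mat, then blue, yellow and red to their own saucers, and green last from the mat. I handed in at about 43 s of the 144 s allowed; no verdict is reported.

**Final check:** the last picture shows all four cups upright on their matching saucers. Measured offsets are about 2 to 5 mm against the 15 mm limit. The gripper was open and about 0.2 m up, touching nothing.

**Set-downs:** each cup was lowered in 1 mm steps or less until the wrist force showed contact. Contact forces were 5–11 N on the saucers and 17 N on the mat.

**Checks that disagreed or were weak:**
- **Camera offsets:** the two cameras differ by about 3 mm. The cup offsets also rely on a correction of about 5 mm that I estimated from the first placement.
- **Jar:** a pixel comparison around it showed 1020 changed pixels, which I put down to shadows. Its lid's measured position matches the start to within 1 mm.
- **Wrist limit:** on the way to the first cup the last joint reached its 3.14 rad limit. I turned the tool 90° and used that grasp throughout, with a steady tool tilt of about 0.01 rad.

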